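Clamp the grinding-wheel hub onto its shaft

TASK

Turn the red-handled crank of the chisel grinder until it stands straight up, so that the shaft's flat faces the brass setscrew on the blue hub. Then take the orange T-handle hex key from the wooden rack, seat it fully and gently in the setscrew's socket and turn it clockwise until the screw bites firmly on the flat, without overtightening. Let go with the key left standing in the screw and the crank still upright, and leave the blue key and everything else where it is.

Things in the scene. Friction and masses are not known exactly. Their poses are not given: they have to be found in the camera images.
- stand: Fixed chisel-grinder stand: green base 150 x 200 x 14 mm, two bearing pillars 80 mm either side along y (tops 117 mm high), a blue hub 54 mm across between them. Origin: centre of the base's underside. y runs along the shaft, whose level axis is 90 mm above the origin. Crank at the -y end; grey wheel (140 mm across, top 160 mm high) 105 to 135 mm out at the +y end.
- shaft (a joint): Turn of the steel shaft about the stand's y axis, rad. 0: crank arm straight up and the bright flat (14 mm wide, seen beside the hub) facing straight up to the setscrew, as it must within 0.1. Negative: crank top leans to the stand's -x, as it does at the start (-1.15 to -0.5). Light drag, about 0.18 N m; stays where left; free to 1.4 either way.
- crank_handle (a point): Centre of the crank's red handle, a freely spinning sleeve 20 mm across and 46 mm long, its length along the stand's y. It lies 149 mm from the stand's origin towards -y and 75 mm from the shaft's axis, and moves on an arc of that radius. The 12 mm thick crank arm passes 32 mm nearer the hub; nothing stands above the handle. Its frame spins: use the position only.
- shaft_flat: The shaft (32 mm across) with its flat. Origin on the shaft's axis straight below the setscrew; z points out through the flat, y along the shaft. The flat lies 14.4 mm from the axis, the round 16 mm.
- screw_point: The setscrew's stem, upright on the hub, over the stand's origin. Origin: centre of the socket's mouth, about 144 mm above the bench. It rides down 4 mm for each radian the screw is turned clockwise (steep quick-acting thread). Its point meets the flat after some 0.4 to 1.2 rad of turning; the point's wear is not known, so where it meets is found only by feel.
- socket (a point): Centre of the mouth of the setscrew's upward hexagon socket: 18.6 mm across flats, 18 mm deep to its floor, the first 4 mm flared 2 mm wider all round, mouth about 144 mm above the bench. z up; x points to the middle of one flat wall (they repeat every 60 degrees); the frame turns with the screw.
- setscrew (a joint): Turn of the brass setscrew, rad, growing clockwise seen from above (tightening); starts at -0.1 to 0.05. At 0 the socket's x axis lies along the stand's x. Light drag (0.16 N m while moving, almost none when paused) until its point meets the flat, then it stiffens at about 1.2 N m per rad: properly tight at 0.3 to 0.45 N m held at the key, overtightened above about 0.55 N m. The thread holds when let go.
- key_bar (a point): Centre of the grip bar of the orange T-handle hex key standing in the rack, 116 mm above the bench there. Bar 80 mm long (key's x), 14 mm wide (y), 16 mm high, within 0.2 rad of the rack's length. Hex shank below it, 18 mm across flats, two of its flats facing the key's +x and -x; foot 108 mm below this point. Mass 140 g.
- key_tip (a point): Centre of the orange key's foot, 108 mm below the bar's centre; the last 4 mm taper to 10.8 mm across to lead it into the socket. Seated, it stands on the socket's floor, 18 mm below the mouth.
- rack: Fixed wooden key rack, 60 x 180 x 50 mm, origin under its centre, y along its length. Two upright round holes, 22 mm across and 42 mm deep, 50 mm either side of the centre along y; the orange and the blue key stand in them, either way round.
- small_key: Blue T-handle hex key, 12 mm across flats, bar 66 mm long, standing in the other hole; too small, leave alone. Origin at its foot; same height as the orange one.
- bottle: Bottle 64 mm across, 170 mm high; leave alone. Origin at its foot.
- mug: Blue mug, 80 mm across, 90 mm high; leave alone. Origin at its foot.
- offcut: Red sandstone offcut 90 x 70 x 50 mm; leave alone. Origin under its centre.
- mallet: Hammer lying beyond the stand; leave alone.
- chisel: Short hand tool with a round handle, lying beyond the stand; leave alone.
- brush: Dusting brush lying by the left of the robot; leave alone.
Things that resemble listed ones, but are neither listed nor needed, are in the scene too. What is shaped like the part that bears key_bar but pink or turquoise is not meant.

How it is judged:
On the way, in this order (a step that is already met when the one before it is completed fails the run):
1. the shaft is turned until its flat faces the setscrew (crank upright within 0.1 rad) and rests there (value of joint shaft between -0.1 and 0.1 rad and velocity of joint shaft between -0.05 and 0.05 rad/s), for 0.3 s.
2. the orange key is seated fully in the setscrew's socket, upright, with the flat still up (z of key_tip in the frame of socket below -0.0155 m and horizontal distance between key_tip and socket below 0.004 m and angle between key_bar's own z axis and vertical below 0.12 rad and value of joint shaft between -0.1 and 0.1 rad), for 0.2 s.
3. the screw is tightened with the key: its point bears on the flat with more than 50 N (all of step 2 and contact force between screw_point and shaft_flat above 50 N), for 0.2 s.
At the end, for the whole second after the job is handed in: The flat faces the setscrew within 0.1 rad, the screw's point bears on it with more than 25 N, and the orange key stands released in the socket, foot at least 15.5 mm deep and within 4 mm of its middle, upright within 0.12 rad (all of step 2 and contact force between screw_point and shaft_flat above 25 N); the robot touches nothing.
It fails at once if the screw is overtightened (point on shaft over 140 N) (contact force between screw_point and shaft_flat above 140 N).
It fails at once if the key is forced: it presses on the setscrew with more than 40 N before it is seated (contact force between key and screw_point above 40 N and not (z of key_tip in the frame of socket below -0.0155 m and horizontal distance between key_tip and socket below 0.004 m and angle between key_bar's own z axis and vertical below 0.12 rad)).
It fails at once if the blue key is moved or taken (distance of small_key from where it was at the start of the episode above 0.02 m).
It fails at once if a bystander is disturbed by more than 3 cm (distance of any of bottle, mug, offcut, mallet, chisel, brush from where it was at the start of the episode above 0.03 m).
It also fails if it takes over 59 s, if anything falls off the work surface, if the arm or the gripper's body presses on something with over 40 N, if the wrist force passes 120 N, or if a joint passes its speed limit or range.

ROBOT

A 7-joint arm with a two-finger parallel gripper is mounted at the origin on the work surface. World frame = base frame: x ahead of the robot, y to its left, z up, the work surface at z = 0. Lengths are in m, angles in rad, forces in N, time in s.
With the tool pointing down it reaches from about 0.4 to 0.85 m from the base axis. Payload 4.5 kg.
Tool frame: the origin (TCP) lies between the finger pads; the fingertips stand 11 mm ahead of it and the grasp point (between the pads) lies 8 mm behind it (r.tip_reach is the distance from the TCP to the fingertips, in m); x points along the fingers, y is the direction in which the jaws open and shut, and the axes are right-handed (so a half turn about x gives the same grasp; the last joint's range is limited). The gripper opens to 88 mm and grips with 3 to 60 N. Pads are 18 mm wide; open, the fingers measure 123 mm over their backs; the gripper's body (75 mm by 187 mm) begins 45 mm behind the grasp point.
Start: joints at [1.354, 0.689, -0.195, 1.565, 0.157, 0.902, -0.215], TCP at [0.155, -0.605, 0.25] pointing down, gripper open.
Joint ranges: [-3.01, 3.01], [-0.46, 2.08], [-1.47, 1.51], [0.13, 2.56], [-1, 4.14], [0.04, 2.09], [-2.66, 2.66]. Speed limits (rad/s): [2.57, 2.57, 3.14, 3.14, 3.14, 3.14, 3.14].

INTERFACE

Orientations are given as a unit quaternion [x, y, z, w].
In Python, from plant import r gives the robot as it stands.
- The arm moves only by the tool drive_tool, never from a script. Its argument "deltas" is a list of rows, each a list of 3 entries, a list of its own where there are three numbers: the turn, a rotation vector about the tool's x, y, z in degrees, then the shift along the tool's x, y, z in cm, then the finger opening in cm, from 0 to 8.81. A call has 1 to 12 rows; each row shifts and turns the commanded pose from where the row before left it, along the tool's axes as they then stand; what a row does not reach is not made up. A row lasts 1/12 s, in which the tool goes at most 41.7 mm and 7.16 degrees, less where a joint would pass 70% of its speed; a pose out of reach is approached as far as the arm can. A call is refused whole if a number of a shift passes 4.17 or a number of a turn 7.16, either way. A call with a gripper value outside its range is refused whole. The fingers move at their own pace and stop on an object; "force" is the grip in N (left out, the last holds). Time passes only in rows, so rows that do not move let the fingers close. It gives the time, the measured TCP pose, the force and the opening at its end, in the units of the state.
- r.get_state(): the state, without advancing time (a new reading comes with each control period).
- r.snapshot(name): name is "scene" or "top" or "wrist"; returns a dict with "color" (400x640x3 uint8, red, green, blue), "fov_y" (degrees; the focal length in pixels is half the picture's height over the tangent of half this angle, whatever the lens; pixels are square), "cx", "cy" (the principal point, pixels), "extrinsics" (4x4, takes a point from world to camera coordinates); the wrist camera has in their place "tool_from_camera" (4x4, takes a point from camera to tool coordinates, whose origin is the TCP and whose axes are the tool frame's). Camera axes: x right, y up, looking along -z (the intrinsics and any distortion apply to the point x, -y, -z); pixel columns grow to the right and rows downward; lengths in m; the calibration is good to about 2 mm. A picture is of the moment at which its call begins: read the wrist's pose just before it. There is no depth.
- r.finish_job(): hands the job in, once; it reports no verdict.
The state is a dict: "clock": time; "q": joint angles; "qd": joint speeds; "joint_torque": joint torques, N m; "tool_pos": TCP position; "eef_rot": TCP orientation; "contact_force": force on the tool from outside, world axes, zero at the start; "moment": the same for the moment, N m; "opening": opening from 0.0 (shut) to 1.0 (fully open).
Only numpy, scipy, OpenCV 4.12 (cv2) and the standard library are available. Lean on these libraries where they do the work, as an engineer would, in place of code of your own. Each camera call takes 0.05 s, during which the arm holds its last target. There are 200 camera calls.

## Working session

There is one attempt and no reset: what is moved stays moved. The work goes in short steps, Python scripts to look and compute and a tool call to move; the robot and the scene stay as the last step left them, time stands still between calls to the robot, and variables do not carry over. Pictures are saved under pics/ and viewed, about 8 in all and at most 12, crops included, and the job is handed in when it is done.

Besides the shell and the picture viewer there is one more tool, called after "Emit:" as a command line: name --argument value ..., lists and objects as JSON in quotes. drive_tool: Moves the arm, as the interface text tells. Its arguments: {"type":"object","properties":{"deltas":{"type":"array","items":{"type":"array"}},"force":{"type":"number"}},"required":["deltas"]}

```bash
mkdir -p pics; ls; python3 - <<'E'
from plant import r
import cv2,numpy as np
s=r.get_state();print(s)
for n in("scene","top"):
    p=r.snapshot(n);cv2.imwrite(f"pics/{n}0.png",p["color"][:,:,::-1]);print(n,p["fov_y"],p["cx"],p["cy"],np.round(p["extrinsics"],4).tolist(),[k for k in p])
p=r.snapshot("wrist");print(p["fov_y"],p["cx"],p["cy"],np.round(p["tool_from_camera"],4).tolist(),p.keys())
E
```

```text
pics
{'clock': 0.0, 'q': array([ 1.35382882,  0.68999291, -0.19448191,  1.56634059,  0.157293  ,
        0.90251426, -0.21510591]), 'qd': array([-0.00032696, -0.00049237,  0.0009163 , -0.00214685, -0.00043586,
       -0.00079298,  0.00161897]), 'joint_torque': array([-4.43208328e-04, -5.27570951e+01, -1.26684006e+00, -1.53433210e+01,
       -5.25891641e-02,  6.50312664e-03,  1.79287176e-04]), 'tool_pos': array([ 0.1548756 , -0.60486866,  0.24890456]), 'eef_rot': array([-0.70141793, -0.08909048,  0.70168876, -0.08779897]), 'contact_force': array([ 0.26340599, -0.16854237, -0.67334022]), 'moment': array([-0.00969671,  0.00631182,  0.0088553 ]), 'opening': 0.9983512355194163}
scene 52.59834220934472 308.1167173379966 206.3732672987437 [[0.0978, 0.9951, -0.0164, -0.1271], [-0.6121, 0.0731, 0.7874, 0.2258], [0.7847, -0.067, 0.6162, -1.6019], [0.0, 0.0, 0.0, 1.0]] ['color', 'fov_y', 'cx', 'cy', 'extrinsics']
top 42.259582629905665 317.1386443959796 194.39839603757648 [[0.029, -0.9996, 0.0051, 0.063], [0.9845, 0.0294, 0.1728, -0.565], [-0.1729, -0.0, 0.9849, -1.7271], [0.0, 0.0, 0.0, 1.0]] ['color', 'fov_y', 'cx', 'cy', 'extrinsics']
65.10462969811668 321.06198484951796 198.2690393087238 [[0.002, 0.2573, -0.9663, -0.1346], [1.0, -0.0008, 0.0019, -0.0004], [-0.0003, -0.9663, -0.2573, -0.0657], [0.0, 0.0, 0.0, 1.0]] dict_keys(['color', 'fov_y', 'cx', 'cy', 'tool_from_camera'])
```

View pics/scene0.png

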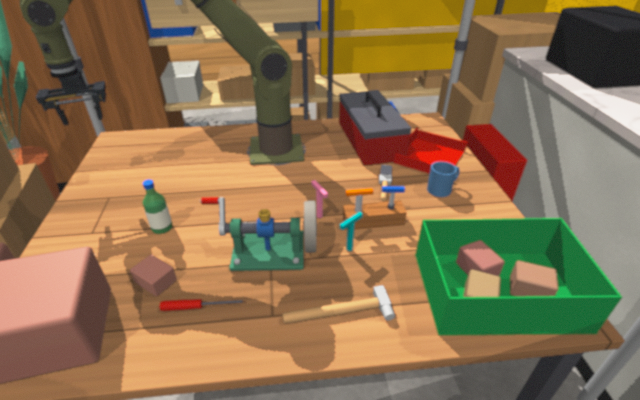

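View pics/top0.png

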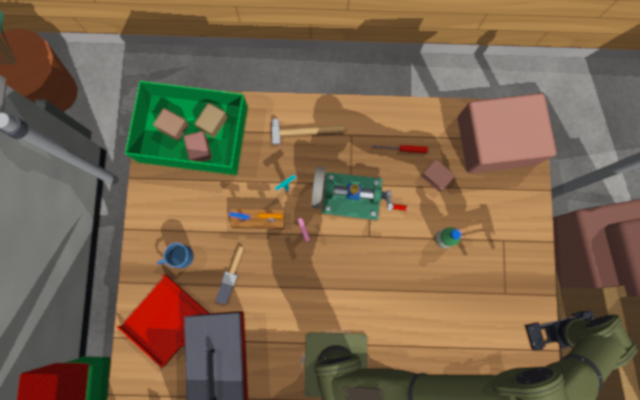

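```bash
cat > h.py <<'E'
import numpy as np,cv2
from scipy.spatial.transform import Rotation as R
from plant import r
def cam(p,s=None):
    f=200/np.tan(np.radians(p["fov_y"]/2))
    if "extrinsics" in p: C=np.linalg.inv(p["extrinsics"])
    else:
        T=np.eye(4);T[:3,:3]=R.from_quat(s["eef_rot"]).as_matrix();T[:3,3]=s["tool_pos"];C=T@p["tool_from_camera"]
    return f,p["cx"],p["cy"],C
def onz(c,u,v,z):
    f,cx,cy,C=c;d=C[:3,:3]@np.array([(u-cx)/f,-(v-cy)/f,-1]);o=C[:3,3];return o+d*(z-o[2])/d[2]
def ray(c,u,v):
    f,cx,cy,C=c;return C[:3,3],C[:3,:3]@np.array([(u-cx)/f,-(v-cy)/f,-1])
def tri(*cs):
    A=np.zeros((3,3));b=np.zeros(3)
    for c,u,v in cs:
        o,d=ray(c,u,v);d=d/np.linalg.norm(d);M=np.eye(3)-np.outer(d,d);A+=M;b+=M@o
    return np.linalg.solve(A,b)
def proj(c,P):
    f,cx,cy,C=c;q=np.linalg.inv(C)@np.r_[P,1];return cx+f*q[0]/-q[2],cy-f*q[1]/-q[2]
def snap(n,name):
    s=r.get_state();p=r.snapshot(n);cv2.imwrite(f"pics/{name}.png",p["color"][:,:,::-1]);return p,cam(p,s),s
def st():
    s=r.get_state();M=R.from_quat(s["eef_rot"]).as_matrix()
    print("t%.2f"%s["clock"],"pos",np.round(s["tool_pos"],4),"F",np.round(s["contact_force"],1),"M",np.round(s["moment"],2),"op%.3f"%s["opening"],"\n",np.round(M,3).tolist(),"q",np.round(s["q"],2));return s,M
E
python3 - <<'E'
from h import *
st()
ps,cs,_=snap("scene","s1");pt,ct,_=snap("top","t1")
for nm,p,box in(("s",ps,(320,160,420,220)),("t",pt,(220,200,300,230)),("sR",ps,(190,185,235,215)),("tR",pt,(385,195,420,220)),("tB",pt,(220,200,300,230)),("tG",pt,(310,170,400,230))):
    x0,y0,x1,y1=box;h=cv2.cvtColor(p["color"],cv2.COLOR_RGB2HSV)[y0:y1,x0:x1].astype(int)
    lo,hi={"s":(9,16),"t":(9,16),"sR":(-1,6),"tR":(-1,6),"tB":(105,118),"tG":(65,88)}[nm]
    m=((h[...,0]>=lo)&(h[...,0]<=hi)&(h[...,1]>(190 if nm!="tG" else 90))&(h[...,2]>(110 if nm!="tG" else 30))).astype(np.uint8)
    n,l,sta,cen=cv2.connectedComponentsWithStats(m)
    for i in range(1,n):
        if sta[i,4]>8:
            pts=np.argwhere(l==i)[:,::-1].astype(np.float32)+[x0,y0]
            print(nm,sta[i],np.round(cen[i]+[x0,y0],1),cv2.minAreaRect(pts.astype(np.float32)))
im=cv2.imread("pics/t1.png")[150:250,200:420];cv2.imwrite("pics/crop1.png",cv2.resize(im,None,fx=3.6,fy=3.6,interpolation=cv2.INTER_CUBIC))
print(onz(ct,268,216,.124),onz(ct,354,187,.144))
E
```

```text
t0.15 pos [ 0.155  -0.605   0.2491] F [-0.2 -0.3 -0.1] M [-0.01  0.04  0.02] op0.998 
 [[-0.0, 0.248, -0.969], [0.001, -0.969, -0.248], [-1.0, -0.001, 0.0]] q [ 1.35  0.69 -0.19  1.57  0.16  0.9  -0.22]
s [ 26  28  27   8 102] [359.2 192.1] ((359.0067443847656, 191.57078552246094), (5.59373664855957, 26.3569278717041), 84.5596694946289)
t [48 13 15  3 16] [275.4 213.2] ((275.12994384765625, 213.08998107910156), (14.142135620117188, 1.8384778499603271), 8.130102157592773)
t [38 18  9  1  9] [262. 218.] ((262.0, 218.0), (8.0, 0.0), 180.0)
sR [12 12 15  7 79] [209.3 199.9] ((209.0, 200.0), (6.0, 14.0), 90.0)
tR [ 9  9 12  6 53] [399.4 206.9] ((399.4399719238281, 206.9199676513672), (11.313708305358887, 4.525484085083008), 8.130102157592773)
tB [11 14 17  4 33] [239.8 215.3] ((239.0941162109375, 215.07644653320312), (16.269786834716797, 2.0608394145965576), 12.528807640075684)
tG [  13    3   59   46 1557] [351.2 196.8] ((352.3461608886719, 195.73077392578125), (56.931941986083984, 40.06321716308594), 7.125016689300537)
[0.47348886 0.23762667 0.124     ] [ 0.57423964 -0.03962279  0.144     ]
```

View pics/crop1.png

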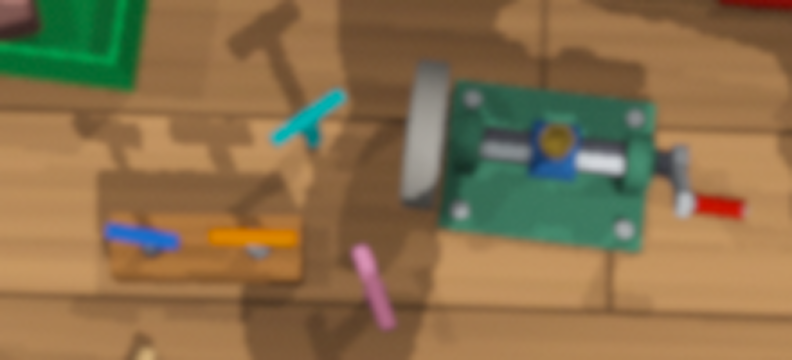

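```bash
cat >> h.py <<'E'
def plan(P,yaw=None):
    "P: TCP target; yaw: azimuth (deg) of tool y. prints shift(cm, current tool axes) and turn about tool x (deg)"
    s,M=st();d=M.T@(np.array(P)-s["tool_pos"])*100
    az=np.degrees(np.arctan2(M[1,1],M[0,1]))
    print("shift cm",np.round(d,2),"norm",round(np.linalg.norm(d),1),"tilt",np.round(M[:,0],3),"az",round(az,2))
    if yaw is not None:
        t=-(yaw-az);t=(t+180)%360-180;a=np.radians(t)
        # level-aligned shift after the turn about x
        M2=M@R.from_rotvec([a,0,0]).as_matrix();print("turn x deg",round(t,2),"shift after turn",np.round(M2.T@(np.array(P)-s["tool_pos"])*100,2))
E
python3 - <<'E'
from h import *
ps=r.snapshot("scene");pt=r.snapshot("top");cs=cam(ps);ct=cam(pt)
H=tri((cs,209.3,199.9),(ct,399.4,206.9));print("handle",H)
S=onz(ct,354.7,188.9,.144);print("socket",S)
K=onz(ct,270.6,216.1,.124);print("key",K, onz(ct,200+210/3.6,150+238/3.6,.12),onz(ct,200+298/3.6,150+238/3.6,.12))
print("key tri",tri((cs,359.2,192.1),(ct,270.6,216.1)))
c=[onz(ct,200+u/3.6,150+v/3.6,.014) for u,v in((457,85),(654,104),(640,250),(441,228))]
print("base",np.round(c,3),"ctr",np.mean(c,0));
y=c[0]-c[1]+c[3]-c[2];print("y az",np.degrees(np.arctan2(y[1],y[0])))
for n,uv in(("turq",(286,183)),("pink",(303,230))):print(n,onz(ct,*uv,.1))
plan(H+[0,0,.1],-7)
E
```

```text
handle [ 0.51215691 -0.18754612  0.15101193]
socket [ 0.56801731 -0.04200455  0.144     ]
key [0.47341178 0.229145   0.124     ] [0.4727076  0.26953788 0.12      ] [0.47507432 0.18974392 0.12      ]
key tri [0.47493127 0.23099293 0.11354905]
base [[ 0.644  0.047  0.014]
 [ 0.631 -0.146  0.014]
 [ 0.487 -0.133  0.014]
 [ 0.503  0.059  0.014]] ctr [ 0.56637488 -0.04329736  0.014     ]
y az 85.71303694628179
turq [0.589512   0.18480285 0.1       ]
pink [0.43361651 0.12267647 0.1       ]
t0.35 pos [ 0.1551 -0.6053  0.2496] F [-0.6  0.2 -0.2] M [ 0.    0.02 -0.02] op1.000 
 [[-0.0, 0.248, -0.969], [0.0, -0.969, -0.248], [-1.0, -0.0, 0.0]] q [ 1.35  0.69 -0.19  1.57  0.16  0.9  -0.22]
shift cm [ -0.13 -31.61 -44.96] norm 55.0 tilt [-0.  0. -1.] az -75.63
turn x deg -68.63 shift after turn [ -0.13  30.35 -45.82]
```

Emit:
drive_tool --deltas '[[[0,0,0],[0,-2.3,-3.27],8.8],[[0,0,0],[0,-2.3,-3.27],8.8],[[0,0,0],[0,-2.3,-3.27],8.8],[[0,0,0],[0,-2.3,-3.27],8.8],[[0,0,0],[0,-2.3,-3.27],8.8],[[0,0,0],[0,-2.3,-3.27],8.8],[[0,0,0],[0,-2.3,-3.27],8.8],[[0,0,0],[0,-2.3,-3.27],8.8],[[0,0,0],[0,-2.3,-3.27],8.8],[[0,0,0],[0,-2.3,-3.27],8.8],[[0,0,0],[0,-2.3,-3.27],8.8],[[0,0,0],[0,-2.3,-3.27],8.8]]'

```text
clock: 1.35
tool_pos: [0.4678, -0.239, 0.2499]
eef_rot: [0.702, 0.088, -0.701, 0.089]
contact_force: [0.4, -1.1, 1.1]
opening: 0.995
```

Emit:
drive_tool --deltas '[[[-7.1,0,0],[0,0,0],8.8],[[-7.1,0,0],[0,0,0],8.8],[[-7.1,0,0],[0,0,0],8.8],[[-7.1,0,0],[0,0,0],8.8],[[-7.1,0,0],[0,0,0],8.8],[[-7.1,0,0],[0,0,0],8.8],[[-7.1,0,0],[0,0,0],8.8],[[-7.1,0,0],[0,0,0],8.8],[[-7.1,0,0],[0,0,0],8.8],[[-7.1,0,0],[0,0,0],8.8],[[0,0,0],[0,0,0],8.8]]'

```text
clock: 2.27
tool_pos: [0.4666, -0.2409, 0.2496]
eef_rot: [0.519, 0.48, -0.519, 0.48]
contact_force: [-0.1, -0.2, -0.1]
opening: 0.995
```

```bash
python3 - <<'E'
from h import *
p,c,s=snap("wrist","w1")
H=[.5122,-.1875,.151]
print(c[3].round(3).tolist())
plan(np.array(H)+[0,0,.1],-4.3)
E
```

```text
[[0.997, 0.075, 0.021, 0.472], [-0.078, 0.964, 0.254, -0.175], [-0.001, -0.255, 0.967, 0.384], [0.0, 0.0, 0.0, 1.0]]
t2.32 pos [ 0.4667 -0.2409  0.2497] F [ 1.  -0.1  0. ] M [-0.01 -0.08  0.03] op1.000 
 [[0.0, 0.997, -0.083], [0.0, -0.083, -0.997], [-1.0, 0.0, -0.0]] q [ 0.71  0.59 -0.52  1.86  0.4   0.79 -0.1 ]
shift cm [-0.13  4.09 -5.7 ] norm 7.0 tilt [ 0.  0. -1.] az -4.79
turn x deg -0.49 shift after turn [-0.13  4.14 -5.66]
```

View pics/w1.png

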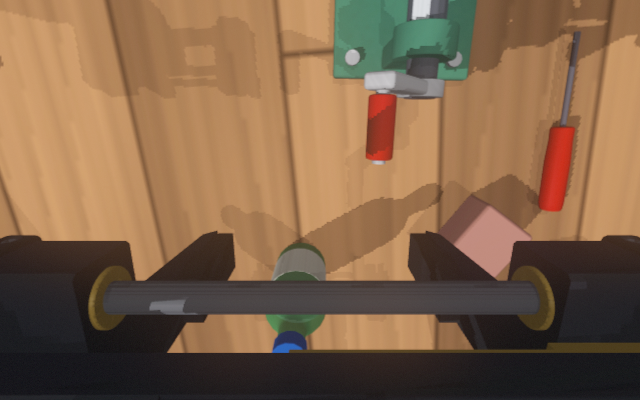

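```bash
python3 - <<'E'
from h import *
s=r.get_state();p=r.snapshot("wrist");c=cam(p,s)
h=onz(c,380,127,.151);print(h, onz(c,381,95,.155),onz(c,379,160,.155))
ct=cam(r.snapshot("top"));print("bottle",onz(ct,455,234,.165))
# fit theta with stand origin S, yaw
plan([.512,-.19,.18],-4.3)
E
```

```text
[ 0.51380748 -0.18648535  0.151     ] [ 0.51455376 -0.16459709  0.155     ] [ 0.51152387 -0.20984522  0.155     ]
bottle [ 0.428313  -0.3604103  0.165    ]
t2.42 pos [ 0.4667 -0.2408  0.2497] F [-0.4  0.7  0.1] M [-0.01 -0.03 -0.02] op0.996 
 [[0.0, 0.996, -0.084], [-0.0, -0.084, -0.996], [-1.0, 0.0, 0.0]] q [ 0.71  0.59 -0.51  1.86  0.4   0.79 -0.1 ]
shift cm [ 6.97  4.08 -5.45] norm 9.7 tilt [ 0. -0. -1.] az -4.83
turn x deg -0.53 shift after turn [ 6.97  4.13 -5.41]
```

Emit:
drive_tool --deltas '[[[-0.5,0,0],[0,2.1,-2.7],6],[[0,0,0],[0,2.1,-2.65],6],[[0,0,0],[3.5,0,0],6],[[0,0,0],[3.5,0,0],6],[[0,0,0],[2.5,0,0],6],[[0,0,0],[1.15,0,0],6],[[0,0,0],[0,0,0],6],[[0,0,0],[0,0,0],6]]'

```text
clock: 3.08
tool_pos: [0.5127, -0.1904, 0.1431]
eef_rot: [-0.518, -0.482, 0.518, -0.481]
contact_force: [0.9, 0.2, -0.3]
opening: 0.684
```

Emit:
drive_tool --deltas '[[[0,0,0],[0,0,0],1],[[0,0,0],[0,0,0],1],[[0,0,0],[0,0,0],1],[[0,0,0],[0,0,0],1],[[0,0,0],[0,0,0],1],[[0,0,0],[0,0,0],1]]' --force 10

```text
clock: 3.58
tool_pos: [0.5128, -0.1907, 0.1436]
eef_rot: [0.518, 0.481, -0.518, 0.482]
contact_force: [0.0, -0.5, -0.7]
opening: 0.255
```

```bash
python3 - <<'E'
from h import *
plan([.513,-.19,.143],-4.3)
E
```

```text
t3.58 pos [ 0.5128 -0.1907  0.1436] F [ 0.  -0.5 -0.7] M [-0.04 -0.11 -0.01] op0.255 
 [[0.001, 0.997, -0.072], [-0.0, -0.072, -0.997], [-1.0, 0.001, 0.0]] q [ 0.51  0.77 -0.41  1.89  0.52  0.59 -0.3 ]
shift cm [ 0.06  0.01 -0.07] norm 0.1 tilt [ 0.001 -0.    -1.   ] az -4.15
turn x deg 0.15 shift after turn [ 0.06  0.01 -0.07]
```

Emit:
drive_tool --deltas '[[[0,0,0],[0,0,0],1],[[0,0,0],[-0.24,0.38,0],1],[[0,0,0],[-0.23,0.39,0],1],[[0,0,0],[-0.2,0.41,0],1],[[0,0,0],[-0.18,0.41,0],1],[[0,0,0],[-0.15,0.43,0],1],[[0,0,0],[-0.12,0.43,0],1],[[0,0,0],[-0.1,0.46,0],1],[[0,0,0],[-0.08,0.46,0],1],[[0,0,0],[-0.04,0.46,0],1],[[0,0,0],[-0.02,0.48,0],1],[[0,0,0],[0,0,0],1]]'

```text
clock: 4.58
tool_pos: [0.5583, -0.1948, 0.1581]
eef_rot: [0.519, 0.48, -0.517, 0.483]
contact_force: [-0.9, -3.1, 5.5]
opening: 0.217
```

Emit:
drive_tool --deltas '[[[0,0,0],[0,0,0],1],[[0,0,0],[0,0,0],1],[[0,0,0],[0,0,0],1]]'

```text
clock: 4.83
tool_pos: [0.5583, -0.1948, 0.1581]
eef_rot: [0.519, 0.48, -0.517, 0.483]
contact_force: [1.5, -3.2, 5.8]
opening: 0.217
```

```bash
python3 - <<'E'
from h import *
st()
p,c,s=snap("wrist","w2")
pt,ct,_=snap("top","t2")
a=cv2.resize(cv2.imread("pics/w2.png"),None,fx=1,fy=1)[:250]
b=cv2.resize(cv2.imread("pics/t2.png")[150:230,300:430],(640,394),interpolation=cv2.INTER_CUBIC)[:340]
cv2.imwrite("pics/m2.png",np.vstack([a,b]))
E
```

```text
t4.83 pos [ 0.5583 -0.1948  0.1581] F [ 1.5 -3.2  5.8] M [-0.75 -0.4  -0.04] op0.217 
 [[0.006, 0.997, -0.073], [-0.002, -0.073, -0.997], [-1.0, 0.006, 0.001]] q [ 0.51  0.79 -0.43  1.75  0.48  0.7  -0.26]
```

View pics/m2.png

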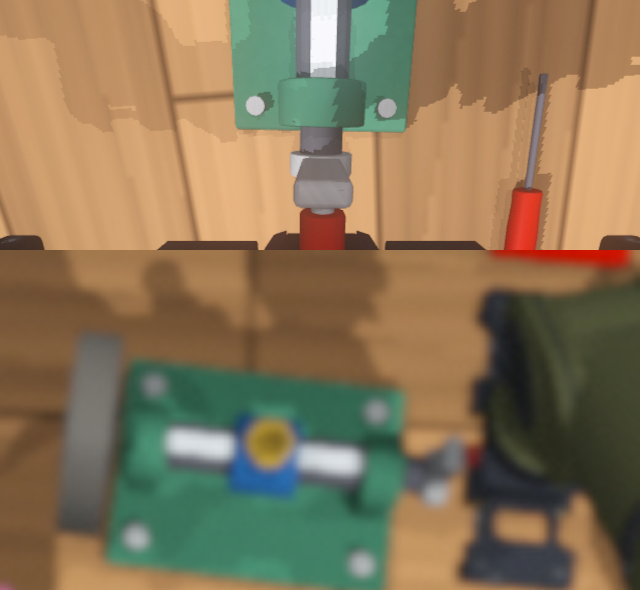

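```bash
python3 - <<'E'
from h import *
s=r.get_state();p=r.snapshot("wrist");c=cam(p,s)
ct=cam(r.snapshot("top"))
I=p["color"].astype(int)
for v in (20,40,60,70): print(v,"".join("%4d"%x for x in I[v,285:365:2].sum(1)//3))
yaw=np.radians(-4.3);X=np.array([np.cos(yaw),np.sin(yaw),0])
H=s["tool_pos"]; 
def lat(n,P): print(n,np.round(P,4),"lat rel tcp mm",round(1e3*float((P-H)@X),1),"along",round(1e3*float((P-H)@np.array([-X[1],X[0],0])),1))
b1=onz(c,255,105,.018);b2=onz(c,387,107,.018);lat("bolts",(b1+b2)/2)
lat("bearing",onz(c,321,103,.11))
lat("shaft60",onz(c,323.5,60,.1));lat("shaft20",onz(c,323.5,20,.1))
lat("hubdisc",onz(c,321,163,.105)); lat("arm top",onz(c,323,190,.175))
lat("arm flank top",onz(c,322.5,207,.165))
lat("screw",onz(ct,300+270/640*130,150+(440-250)*130/640,.146))
d=b2-b1;print("bolt az",np.degrees(np.arctan2(d[1],d[0])))
T=lambda u,v:(300+u/640*130,150+(v-250)*130/640)
B=[onz(ct,*T(*q),.018) for q in((155,385),(376,411),(361,564),(136,537))];print(np.mean(B,0));lat("bolts top",np.mean(B,0));y=B[0]-B[1]+B[3]-B[2];print(np.degrees(np.arctan2(y[1],y[0]))-90)
E
```

```text
20  129 130 131 129 125 125 122 124 131 137 138 138 136 227 250 250 251 250 245 243 250 250 251 251 251 250 145 113 114 114 110 100  99 127 139 143 143 142 143 141
40  130 131 127 124 124 124 122 123 131 135 137 138 131 236 250 250 250 250 250 250 249 250 250 250 250 241 113 113 114 112 107 100 103 136 134 135 141 140 141 140
60  129 130 130 122 121 119 120 122 129 133 136 135 131 249 249 249 249 249 249 248 248 249 249 249 249 224 108 109 110 109 100  97 112 119 105 113 113 111 112 111
70  129 128 121 120 121 120 117 120 120 125 129 129 119 232 215 180 177 178 179 176 176 180 180 178 179 152  92  91  93  91  85  94 100 103 103 110 111 110 110 109
bolts [ 0.5641 -0.1213  0.018 ] lat rel tcp mm 0.3 along 73.7
bearing [ 0.5634 -0.1221  0.11  ] lat rel tcp mm -0.3 along 72.8
shaft60 [ 0.5666 -0.0985  0.1   ] lat rel tcp mm 1.1 along 96.6
shaft20 [ 0.5681 -0.0781  0.1   ] lat rel tcp mm 1.0 along 117.1
hubdisc [ 0.561  -0.1564  0.105 ] lat rel tcp mm -0.2 along 38.4
arm top [ 0.5614 -0.1565  0.175 ] lat rel tcp mm 0.3 along 38.4
arm flank top [ 0.5606 -0.1663  0.165 ] lat rel tcp mm 0.2 along 28.6
screw [ 0.5687 -0.0423  0.146 ] lat rel tcp mm -1.1 along 152.8
bolt az -4.975940751243802
[ 0.56820388 -0.04290567  0.018     ]
bolts top [ 0.5682 -0.0429  0.018 ] lat rel tcp mm -1.5 along 152.2
-5.173271189350345
```

Emit:
drive_tool --deltas '[[[0,0,0],[0,0,0],6],[[0,0,0],[0,0,0],6],[[0,0,0],[0,0,0],6],[[0,0,0],[0,0,0],6],[[0,0,0],[-2.5,0,0],6],[[0,0,0],[-3.5,0,0],6],[[0,0,0],[-3.2,0,0],6]]'

```text
clock: 5.62
tool_pos: [0.5551, -0.193, 0.2493]
eef_rot: [-0.517, -0.483, 0.518, -0.481]
contact_force: [0.0, -0.7, 0.1]
opening: 0.68
```

Emit:
drive_tool --deltas '[[[0,0,0],[0,-1.11,-3.53],6],[[0,0,0],[0,-1.11,-3.53],6],[[0,0,0],[0,-1.11,-3.53],6],[[0,0,0],[0,-1.11,-3.53],6],[[0,0,0],[0,-1.11,-3.53],6],[[0,0,0],[0,-1.11,-3.53],6],[[0,0,0],[0,-1.11,-3.53],6],[[0,0,0],[0,-1.11,-3.53],6],[[0,0,0],[0,-1.11,-3.53],6],[[0,0,0],[0,-1.11,-3.53],6],[[0,0,0],[0,0,0],6],[[0,0,0],[0,0,0],6]]'

```text
clock: 6.62
tool_pos: [0.4694, 0.1693, 0.2489]
eef_rot: [0.516, 0.484, -0.516, 0.483]
contact_force: [0.0, -1.3, -0.9]
opening: 0.682
```

```bash
python3 - <<'E'
from h import *
p,c,s=snap("wrist","w3");st()
h=cv2.cvtColor(p["color"],cv2.COLOR_RGB2HSV)
m=((h[...,0]>=9)&(h[...,0]<=17)&(h[...,1]>210)&(h[...,2]>140)).astype(np.uint8)
n,l,sta,cen=cv2.connectedComponentsWithStats(m)
for i in range(1,n):
    if sta[i,4]>100:
        rc=cv2.minAreaRect(np.argwhere(l==i)[:,::-1].astype(np.float32));b=cv2.boxPoints(rc)
        print(sta[i],rc);print(np.round([onz(c,*q,.124) for q in b],4).tolist())
pt,ct,_=snap("top","t3")
E
```

```text
t6.67 pos [0.4699 0.1668 0.2486] F [ 0.2 -0.5  0.9] M [-0.08 -0.12 -0.03] op0.686 
 [[-0.001, 0.998, -0.07], [-0.001, -0.07, -0.998], [-1.0, -0.001, 0.001]] q [-0.13  0.56 -0.48  1.93  0.37  0.74 -0.89]
[319  86  19  83 832] ((327.5366516113281, 127.14076232910156), (81.63825988769531, 15.888367652893066), 86.72950744628906)
[[0.4717, 0.2574, 0.124], [0.4841, 0.2572, 0.124], [0.4844, 0.1928, 0.124], [0.4712, 0.1929, 0.124]]
```

View pics/w3.png

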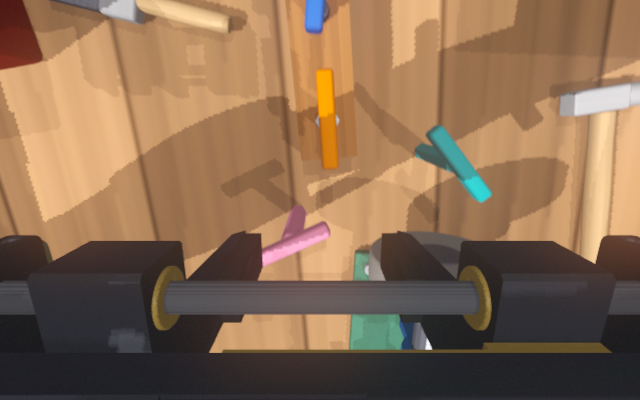

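```bash
python3 - <<'E'
from h import *
s=r.get_state();p=r.snapshot("wrist");c=cam(p,s)
a=onz(c,325,69.5,.124);b=onz(c,330.5,167,.124);d=a-b
print(a,b,(a+b)/2,np.linalg.norm(d),"az",np.degrees(np.arctan2(d[1],d[0])))
az=np.degrees(np.arctan2(d[1],d[0]))-90
plan(np.r_[((a+b)/2)[:2],.108],az)
E
```

```text
[0.48014237 0.26523896 0.124     ] [0.47948181 0.18930237 0.124     ] [0.47981209 0.22727067 0.124     ] 0.07593946166067728 az 89.50160539025661
t6.77 pos [0.4706 0.1647 0.2485] F [0.  0.  0.2] M [-0.09 -0.05  0.01] op0.681 
 [[-0.001, 0.997, -0.074], [-0.001, -0.074, -0.997], [-1.0, -0.0, 0.002]] q [-0.13  0.56 -0.47  1.93  0.37  0.74 -0.89]
shift cm [14.04  0.46 -6.33] norm 15.4 tilt [-0.001 -0.001 -1.   ] az -4.25
turn x deg -3.75 shift after turn [14.04  0.87 -6.28]
```

Emit:
drive_tool --deltas '[[[-3.75,0,0],[0,0.4,-3],6],[[0,0,0],[0,0.4,-3.3],6],[[0,0,0],[3.5,0,0],6],[[0,0,0],[3.5,0,0],6],[[0,0,0],[3,0,0],6],[[0,0,0],[1.75,0,0],6],[[0,0,0],[1,0,0],6],[[0,0,0],[0,0,0],6],[[0,0,0],[0,0,0],6]]'

```text
clock: 7.52
tool_pos: [0.4814, 0.2282, 0.1215]
eef_rot: [-0.502, -0.498, 0.502, -0.498]
contact_force: [0.8, 0.0, -0.3]
opening: 0.682
```

```bash
python3 - <<'E'
from h import *
plan([.479,.228,.121],-.5)
E
```

```text
t7.52 pos [0.4814 0.2282 0.1215] F [ 0.8  0.  -0.3] M [-0.07 -0.12 -0.05] op0.682 
 [[0.0, 1.0, -0.008], [-0.0, -0.008, -1.0], [-1.0, 0.0, 0.0]] q [-0.32  0.78 -0.35  1.95  0.53  0.5  -1.05]
shift cm [ 0.05 -0.24  0.02] norm 0.2 tilt [ 0. -0. -1.] az -0.48
turn x deg 0.02 shift after turn [ 0.05 -0.24  0.02]
```

Emit:
drive_tool --deltas '[[[0,0,0],[0,-0.15,0],2.6],[[0,0,0],[0,0,0],2.6],[[0,0,0],[0,0,0],2.6],[[0,0,0],[0,0,0],1],[[0,0,0],[0,0,0],1],[[0,0,0],[0,0,0],1],[[0,0,0],[0,0,0],1]]' --force 8

```text
clock: 8.1
tool_pos: [0.4793, 0.2291, 0.1215]
eef_rot: [0.502, 0.498, -0.502, 0.498]
contact_force: [0.7, 0.3, 1.8]
opening: 0.17
```

```bash
python3 - <<'E'
from h import *
st()
E
```

```text
t8.10 pos [0.4793 0.2291 0.1215] F [0.7 0.3 1.8] M [-0.01 -0.03 -0.04] op0.170 
 [[0.0, 1.0, -0.007], [0.0, -0.007, -1.0], [-1.0, 0.0, -0.0]] q [-0.32  0.78 -0.35  1.95  0.53  0.5  -1.06]
```

Emit:
drive_tool --deltas '[[[0,0,0],[0,0,0],1],[[0,0,0],[0,0,0],1],[[0,0,0],[0,0,0],1],[[0,0,0],[-0.5,0,0],1],[[0,0,0],[-1,0,0],1],[[0,0,0],[-1.5,0,0],1],[[0,0,0],[-2,0,0],1],[[0,0,0],[-3,0,0],1],[[0,0,0],[-3.5,0,0],1],[[0,0,0],[-3.5,0,0],1],[[0,0,0],[-2,0,0],1],[[0,0,0],[-1,0,0],1]]' --force 35

```text
clock: 9.1
tool_pos: [0.4802, 0.2299, 0.305]
eef_rot: [0.504, 0.498, -0.5, 0.499]
contact_force: [1.2, -0.9, -1.6]
opening: 0.158
```

Emit:
drive_tool --deltas '[[[0,0,0],[0,0.5,1.5],1],[[0,0,0],[0,1,2.9],1],[[0,0,0],[0,1.2,3.3],1],[[0,0,0],[0,1.2,3.3],1],[[0,0,0],[0,1.2,3.3],1],[[0,0,0],[0,1.2,3.3],1],[[0,0,0],[0,1.2,3.3],1],[[0,0,0],[0,1.2,3.3],1],[[0,0,0],[0,1.2,3.3],1],[[0,0,0],[0,1.1,3],1],[[0,0,0],[0,0.7,1.8],1],[[0,0,0],[0,0,0],1]]'

```text
clock: 10.1
tool_pos: [0.5943, -0.1018, 0.2997]
eef_rot: [-0.502, -0.496, 0.505, -0.497]
contact_force: [0.2, -1.0, -1.5]
opening: 0.159
```

Emit:
drive_tool --deltas '[[[-5.1,0,0],[0,0,0],1],[[-5.1,0,0],[0,0,0],1],[[-5.1,0,0],[0,0,0],1],[[-5.1,0,0],[0,0,0],1],[[-5.1,0,0],[0,0,0],1],[[0,0,0],[1,0,0],1],[[0,0,0],[1.5,0,0],1],[[0,0,0],[1,0,0],1],[[0,0,0],[0,0,0],1],[[0,0,0],[0,0,0],1],[[0,0,0],[0,0,0],1]]'

```text
clock: 11.02
tool_pos: [0.5943, -0.0944, 0.2665]
eef_rot: [0.379, 0.597, -0.379, 0.597]
contact_force: [0.0, -0.4, -1.1]
opening: 0.158
```

```bash
python3 - <<'E'
from h import *
st()
p,c,s=snap("wrist","w4")
im=cv2.imread("pics/w4.png")
print(proj(c,[.568,-.0425,.144]),"foot",proj(c,s["tool_pos"]+[0,0,-.1135]))
cv2.imwrite("pics/w4c.png",cv2.resize(im[60:260,200:440],None,fx=3,fy=3,interpolation=cv2.INTER_CUBIC))
E
```

```text
t11.02 pos [ 0.5943 -0.0944  0.2665] F [ 0.  -0.4 -1.1] M [-0.04 -0.1   0.02] op0.158 
 [[0.0, 0.906, 0.424], [0.0, 0.424, -0.906], [-1.0, 0.0, 0.0]] q [ 0.43  0.69 -0.62  1.61  0.46  0.99  0.09]
(np.float64(318.7369085300688), np.float64(125.93735397887977)) foot (np.float64(320.97216938353836), np.float64(199.0955986520539))
```

View pics/w4c.png

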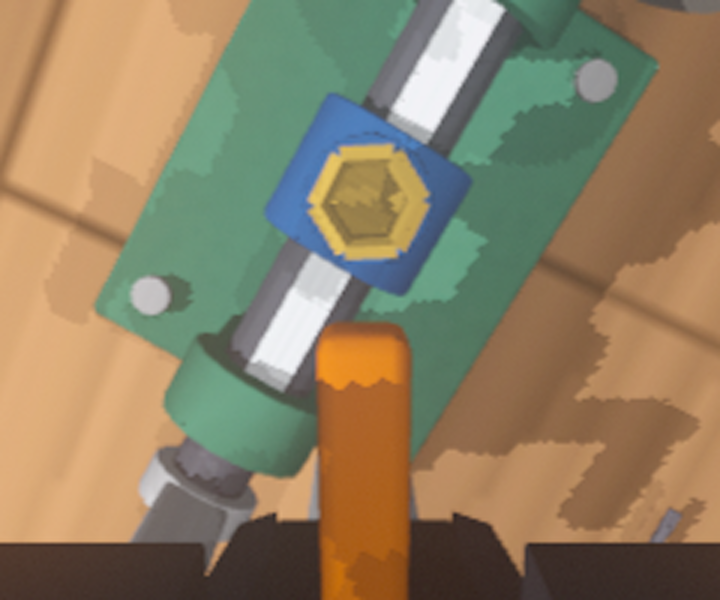

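```bash
python3 - <<'E'
from h import *
s=r.get_state();p=r.snapshot("wrist");c=cam(p,s);M=R.from_quat(s["eef_rot"]).as_matrix();t=s["tool_pos"]
U=lambda u,v:(200+u/3,60+v/3)
e=onz(c,*U(363.5,325),t[2]-.0135);e2=onz(c,*U(363.5,385),t[2]+.0025)
print("bar end tool:",M.T@(e-t),M.T@(e2-t),"expect z -.040")
h=cv2.cvtColor(p["color"],cv2.COLOR_RGB2HSV)[90:165,290:360]
m=((h[...,0]>=18)&(h[...,0]<=30)&(h[...,1]>110)).astype(np.uint8)
n,l,sta,cen=cv2.connectedComponentsWithStats(m);i=1+sta[1:,4].argmax();print(sta[i],cen[i])
cnt=max(cv2.findContours((l==i).astype(np.uint8),0,cv2.CHAIN_APPROX_NONE)[0],key=cv2.contourArea)
hull=cv2.convexHull(cnt)[:,0].astype(float)+[290,90]
# rectify on plane z=.144 into tool yz coordinates, fit hexagon phase
q=np.array([(M.T@(onz(c,u,v,.144)-t))[1:] for u,v in hull])
d=(np.vstack([np.linspace(q[k],q[(k+1)%len(q)],20) for k in range(len(q))]))
from scipy.optimize import minimize
def cost(x):
    cx,cz,ph,a=x;v=d-[cx,cz];ang=ph+np.arange(6)*np.pi/3
    return np.abs((v@np.array([np.cos(ang),np.sin(ang)])).max(1)-a).sum()
best=min((minimize(cost,[*d.mean(0),ph,.014],method="Nelder-Mead",options=dict(xatol=1e-6,fatol=1e-7,maxiter=4000)) for ph in np.linspace(0,1,6)),key=lambda o:o.fun)
x=best.x;print("centre tool y,z",x[:2],"phase deg mod60 (0 => flat along tool y; want 30)",np.degrees(x[2])%60,"apothem",x[3],best.fun/len(d))
C=t+M@[0,*x[:2]];print("socket world",C[:2], "at U centre",onz(c,*U(368.5,201.5),.144)[:2])
E
```

```text
bar end tool: [ 1.34834290e-02  6.20116026e-05 -4.18565423e-02] [-2.51416104e-03  5.65524580e-05 -3.57588254e-02] expect z -.040
[  13   18   39   38 1105] [32.14027149 36.65972851]
centre tool y,z [ 0.00094111 -0.0574428 ] phase deg mod60 (0 => flat along tool y; want 30) 26.998876100351634 apothem 0.014234548574758837 0.00023083879479786712
socket world [ 0.57100949 -0.04200271] at U centre [ 0.57169585 -0.04200071]
```

Emit:
drive_tool --deltas '[[[-3,0,0],[0,0,0],1],[[0,0,0],[0,0.1,-1.4],1],[[0,0,0],[0,0.1,-1.4],1],[[0,0,0],[0,0.1,-1.4],1],[[0,0,0],[0,0.08,-1.4],1],[[0,0,0],[0,0,0],1],[[0,0,0],[0,0,0],1],[[0,0,0],[0,0,0],1]]'

```text
clock: 11.78
tool_pos: [0.5712, -0.0438, 0.2666]
eef_rot: [0.364, 0.606, -0.364, 0.607]
contact_force: [-0.5, -0.7, -1.0]
opening: 0.154
```

```bash
python3 - <<'E'
from h import *
plan([.5716,-.0432,.2575],28)
E
```

```text
t11.78 pos [ 0.5712 -0.0438  0.2666] F [-0.5 -0.7 -1. ] M [-0.09 -0.11  0.05] op0.154 
 [[0.001, 0.882, 0.471], [-0.001, 0.471, -0.882], [-1.0, 0.0, 0.001]] q [ 0.37  0.66 -0.64  1.69  0.47  0.95  0.04]
shift cm [ 0.91  0.06 -0.03] norm 0.9 tilt [ 0.001 -0.001 -1.   ] az 28.1
turn x deg 0.1 shift after turn [ 0.91  0.06 -0.03]
```

Emit:
drive_tool --deltas '[[[0,0,0],[0.2,0.05,-0.03],1],[[0,0,0],[0.2,0,0],1],[[0,0,0],[0.2,0,0],1],[[0,0,0],[0.2,0,0],1],[[0,0,0],[0.15,0,0],1],[[0,0,0],[0.15,0,0],1],[[0,0,0],[0,0,0],1]]'

```text
clock: 12.37
tool_pos: [0.5712, -0.0432, 0.2549]
eef_rot: [0.363, 0.607, -0.364, 0.606]
contact_force: [0.3, 0.2, -0.8]
opening: 0.158
```

Emit:
drive_tool --deltas '[[[0,0,0],[0.1,0,0],1],[[0,0,0],[0.1,0,0],1],[[0,0,0],[0,0,0],1]]'

```text
clock: 12.62
tool_pos: [0.5714, -0.0431, 0.2532]
eef_rot: [0.364, 0.606, -0.364, 0.607]
contact_force: [0.6, -0.2, -1.4]
opening: 0.153
```

Emit:
drive_tool --deltas '[[[0,0,0],[0.1,0,0],1],[[0,0,0],[0.1,0,0],1],[[0,0,0],[0,0,0],1]]'

```text
clock: 12.87
tool_pos: [0.5718, -0.0433, 0.2514]
eef_rot: [0.364, 0.606, -0.364, 0.607]
contact_force: [1.0, -0.1, -0.4]
opening: 0.155
```

Emit:
drive_tool --deltas '[[[0,0,0],[0.1,0,0],1],[[0,0,0],[0.1,0,0],1],[[0,0,0],[0,0,0],1]]'

```text
clock: 13.12
tool_pos: [0.5721, -0.0434, 0.2496]
eef_rot: [0.364, 0.606, -0.363, 0.607]
contact_force: [1.1, -2.3, 1.5]
opening: 0.152
```

```bash
python3 - <<'E'
from h import *
st()
E
```

```text
t13.12 pos [ 0.5721 -0.0434  0.2496] F [ 1.1 -2.3  1.5] M [-0.42 -0.59 -0.02] op0.152 
 [[0.002, 0.882, 0.471], [-0.0, 0.471, -0.882], [-1.0, 0.001, 0.001]] q [ 0.36  0.68 -0.63  1.71  0.49  0.91  0.02]
```

Emit:
drive_tool --deltas '[[[0,0,0],[0,0.03,0.08],1],[[0,0,0],[0,0,0],1]]'

```text
clock: 13.28
tool_pos: [0.5723, -0.0437, 0.2495]
eef_rot: [0.364, 0.606, -0.364, 0.607]
contact_force: [1.9, -1.1, -1.1]
opening: 0.152
```

Emit:
drive_tool --deltas '[[[0,0,0],[0.1,0,0],1],[[0,0,0],[0.1,0,0],1],[[0,0,0],[0,0,0],1]]'

```text
clock: 13.53
tool_pos: [0.5721, -0.0437, 0.247]
eef_rot: [0.364, 0.606, -0.364, 0.607]
contact_force: [2.5, -1.4, -1.9]
opening: 0.154
```

```bash
cat >> h.py <<'E'
def foot():
    s,M=st();m=s["moment"];print("foot force tool yz",np.round((M.T@np.array([-m[1]/.11,m[0]/.11,0]))[1:],1),"Fz",round(s["contact_force"][2],1),"Mz",round(m[2],3))
E
python3 - <<'E'
from h import *
foot()
E
```

```text
t13.53 pos [ 0.5721 -0.0437  0.247 ] F [ 2.5 -1.4 -1.9] M [-0.3  -0.81 -0.03] op0.154 
 [[0.0, 0.882, 0.471], [-0.0, 0.471, -0.882], [-1.0, 0.0, 0.0]] q [ 0.36  0.68 -0.63  1.71  0.49  0.91  0.02]
foot force tool yz [5.2 5.8] Fz -1.9 Mz -0.031
```

Emit:
drive_tool --deltas '[[[0,0,0],[0.05,0.06,0.05],1],[[0,0,0],[0.1,0,0],1],[[0,0,0],[0.1,0,0],1],[[0,0,0],[0,0,0],1]]'

```text
clock: 13.87
tool_pos: [0.5725, -0.0438, 0.2444]
eef_rot: [0.363, 0.607, -0.364, 0.606]
contact_force: [1.0, -0.8, -1.2]
opening: 0.156
```

```bash
python3 - <<'E'
from h import *
foot()
E
```

```text
t13.87 pos [ 0.5725 -0.0438  0.2444] F [ 1.  -0.8 -1.2] M [-0.31 -0.53 -0.02] op0.156 
 [[-0.001, 0.882, 0.471], [-0.0, 0.471, -0.882], [-1.0, -0.001, -0.0]] q [ 0.36  0.69 -0.62  1.71  0.49  0.9   0.02]
foot force tool yz [2.9 4.8] Fz -1.2 Mz -0.019
```

Emit:
drive_tool --deltas '[[[0,0,0],[0.05,0.03,0.05],1],[[0,0,0],[0.1,0,0],1],[[0,0,0],[0.1,0,0],1],[[0,0,0],[0,0,0],1]]'

```text
clock: 14.2
tool_pos: [0.5729, -0.044, 0.242]
eef_rot: [0.363, 0.607, -0.364, 0.606]
contact_force: [0.4, -0.8, -2.0]
opening: 0.154
```

Emit:
drive_tool --deltas '[[[0,0,0],[0.1,0,0],1],[[0,0,0],[0,0,0],1]]'

```text
clock: 14.37
tool_pos: [0.573, -0.0441, 0.241]
eef_rot: [0.363, 0.607, -0.364, 0.606]
contact_force: [-0.3, -0.1, -2.8]
opening: 0.154
```

```bash
python3 - <<'E'
from h import *
foot()
E
```

```text
t14.37 pos [ 0.573  -0.0441  0.241 ] F [-0.3 -0.1 -2.8] M [-0.23 -0.26  0.04] op0.154 
 [[-0.001, 0.882, 0.471], [-0.0, 0.471, -0.882], [-1.0, -0.001, -0.0]] q [ 0.35  0.69 -0.62  1.72  0.49  0.9   0.02]
foot force tool yz [1.1 3. ] Fz -2.8 Mz 0.038
```

Down to the floor in half-millimetre steps until an upward force shows.

Emit:
drive_tool --deltas '[[[0,0,0],[0.06,0.01,0.03],1],[[0,0,0],[0.06,0,0],1],[[0,0,0],[0,0,0],1]]'

```text
clock: 14.62
tool_pos: [0.5733, -0.0442, 0.2399]
eef_rot: [0.363, 0.607, -0.364, 0.606]
contact_force: [0.1, -0.6, -1.3]
opening: 0.156
```

Emit:
drive_tool --deltas '[[[0,0,0],[0.06,0,0],1],[[0,0,0],[0,0,0],1]]'

```text
clock: 14.78
tool_pos: [0.5735, -0.0442, 0.2397]
eef_rot: [0.364, 0.606, -0.364, 0.607]
contact_force: [-0.3, -0.1, -0.3]
opening: 0.153
```

Emit:
drive_tool --deltas '[[[0,0,0],[0.06,0,0],1],[[0,0,0],[0,0,0],1]]'

```text
clock: 14.95
tool_pos: [0.5737, -0.0442, 0.2396]
eef_rot: [0.364, 0.606, -0.363, 0.607]
contact_force: [-1.8, 0.3, 4.9]
opening: 0.155
```

```bash
python3 - <<'E'
from h import *
foot()
E
```

```text
t14.95 pos [ 0.5737 -0.0442  0.2396] F [-1.8  0.3  4.9] M [-0.22  0.26  0.02] op0.155 
 [[0.001, 0.882, 0.471], [-0.0, 0.471, -0.882], [-1.0, 0.001, 0.001]] q [ 0.35  0.69 -0.62  1.72  0.5   0.89  0.01]
foot force tool yz [-3.   0.6] Fz 4.9 Mz 0.017
```

Emit:
drive_tool --deltas '[[[4,0,0],[0.02,-0.018,0],1],[[4,0,0],[0.028,-0.018,0],1],[[4,0,0],[0.028,-0.018,0],1],[[0,0,0],[0,0,0],1]]'

```text
clock: 15.28
tool_pos: [0.5733, -0.0446, 0.2391]
eef_rot: [0.426, 0.564, -0.426, 0.565]
contact_force: [-0.2, -1.5, 6.5]
opening: 0.155
```

```bash
python3 - <<'E'
from h import *
foot();plan([.5737,-.0442,.2396])
E
```

```text
t15.28 pos [ 0.5733 -0.0446  0.2391] F [-0.2 -1.5  6.5] M [-0.25  0.26  0.04] op0.155 
 [[0.001, 0.961, 0.275], [-0.001, 0.275, -0.961], [-1.0, 0.001, 0.001]] q [ 0.32  0.68 -0.56  1.72  0.45  0.87 -0.16]
foot force tool yz [-2.9  1.6] Fz 6.5 Mz 0.044
t15.28 pos [ 0.5733 -0.0446  0.2391] F [-0.2 -1.5  6.5] M [-0.25  0.26  0.04] op0.155 
 [[0.001, 0.961, 0.275], [-0.001, 0.275, -0.961], [-1.0, 0.001, 0.001]] q [ 0.32  0.68 -0.56  1.72  0.45  0.87 -0.16]
shift cm [-0.05  0.05 -0.03] norm 0.1 tilt [ 0.001 -0.001 -1.   ] az 15.96
```

Emit:
drive_tool --deltas '[[[4,0,0],[0.025,-0.02,0],1],[[4,0,0],[0.025,-0.02,0],1],[[0,0,0],[0,0,0],1]]'

```text
clock: 15.53
tool_pos: [0.573, -0.0447, 0.2386]
eef_rot: [0.464, 0.533, -0.464, 0.534]
contact_force: [-0.8, -0.1, 6.0]
opening: 0.158
```

```bash
python3 - <<'E'
from h import *
foot()
E
```

```text
t15.53 pos [ 0.573  -0.0447  0.2386] F [-0.8 -0.1  6. ] M [-0.27  0.32  0.04] op0.158 
 [[0.001, 0.99, 0.139], [-0.001, 0.139, -0.99], [-1.0, 0.001, 0.001]] q [ 0.3   0.67 -0.52  1.72  0.42  0.86 -0.27]
foot force tool yz [-3.2  2. ] Fz 6.0 Mz 0.037
```

Emit:
drive_tool --deltas '[[[4,0,0],[0.025,-0.02,0],1],[[4,0,0],[0.025,-0.02,0],1],[[0,0,0],[0,0,0],1]]'

```text
clock: 15.78
tool_pos: [0.5726, -0.0448, 0.238]
eef_rot: [0.5, 0.499, -0.5, 0.5]
contact_force: [-0.7, -0.6, 5.5]
opening: 0.154
```

```bash
python3 - <<'E'
from h import *
foot()
E
```

```text
t15.78 pos [ 0.5726 -0.0448  0.238 ] F [-0.7 -0.6  5.5] M [-0.36  0.27  0.09] op0.154 
 [[0.001, 1.0, -0.001], [-0.001, -0.001, -1.0], [-1.0, 0.001, 0.001]] q [ 0.28  0.67 -0.48  1.73  0.39  0.84 -0.38]
foot force tool yz [-2.5  3.2] Fz 5.5 Mz 0.094
```

Emit:
drive_tool --deltas '[[[3,0,0],[0.02,-0.015,0],1],[[3,0,0],[0.02,-0.015,0],1],[[0,0,0],[0,0,0],1]]'

```text
clock: 16.03
tool_pos: [0.5724, -0.0448, 0.2376]
eef_rot: [0.526, 0.473, -0.525, 0.474]
contact_force: [0.1, -1.4, 5.8]
opening: 0.152
```

```bash
python3 - <<'E'
from h import *
foot()
E
```

```text
t16.03 pos [ 0.5724 -0.0448  0.2376] F [ 0.1 -1.4  5.8] M [-0.31  0.23  0.05] op0.152 
 [[0.001, 0.995, -0.104], [-0.001, -0.104, -0.995], [-1.0, 0.002, 0.001]] q [ 0.26  0.66 -0.45  1.73  0.37  0.83 -0.46]
foot force tool yz [-1.8  3. ] Fz 5.8 Mz 0.053
```

Emit:
drive_tool --deltas '[[[3,0,0],[0.02,-0.015,0],1],[[3,0,0],[0.02,-0.015,0],1],[[0,0,0],[0,0,0],1]]'

```text
clock: 16.28
tool_pos: [0.5721, -0.0448, 0.2372]
eef_rot: [0.55, 0.444, -0.549, 0.446]
contact_force: [-1.0, -1.6, 5.8]
opening: 0.155
```

```bash
python3 - <<'E'
from h import *
foot()
E
```

```text
t16.28 pos [ 0.5721 -0.0448  0.2372] F [-1.  -1.6  5.8] M [-0.35  0.18  0.07] op0.155 
 [[0.001, 0.978, -0.208], [-0.001, -0.208, -0.978], [-1.0, 0.002, 0.001]] q [ 0.24  0.66 -0.42  1.73  0.35  0.82 -0.55]
foot force tool yz [-1.   3.4] Fz 5.8 Mz 0.073
```

Emit:
drive_tool --deltas '[[[3,0,0],[0.02,-0.013,0.005],1],[[3,0,0],[0.02,-0.013,0.005],1],[[0,0,0],[0,0,0],1]]'

```text
clock: 16.53
tool_pos: [0.5719, -0.0448, 0.2369]
eef_rot: [0.572, 0.415, -0.572, 0.416]
contact_force: [-0.4, -1.2, 5.7]
opening: 0.157
```

```bash
python3 - <<'E'
from h import *
foot()
E
```

```text
t16.53 pos [ 0.5719 -0.0448  0.2369] F [-0.4 -1.2  5.7] M [-0.35  0.19  0.11] op0.157 
 [[0.002, 0.951, -0.309], [-0.001, -0.309, -0.951], [-1.0, 0.002, 0.0]] q [ 0.23  0.65 -0.39  1.73  0.32  0.82 -0.63]
foot force tool yz [-0.6  3.6] Fz 5.7 Mz 0.114
```

Emit:
drive_tool --deltas '[[[3,0,0],[0.02,-0.013,0.005],1],[[3,0,0],[0.02,-0.013,0.005],1],[[0,0,0],[0,0,0],1]]'

```text
clock: 16.78
tool_pos: [0.5716, -0.0448, 0.2365]
eef_rot: [0.593, 0.385, -0.593, 0.386]
contact_force: [-1.2, -0.8, 5.8]
opening: 0.151
```

```bash
python3 - <<'E'
from h import *
foot()
E
```

```text
t16.78 pos [ 0.5716 -0.0448  0.2365] F [-1.2 -0.8  5.8] M [-0.38  0.19  0.24] op0.151 
 [[0.002, 0.914, -0.406], [-0.001, -0.406, -0.914], [-1.0, 0.002, 0.0]] q [ 0.21  0.65 -0.36  1.74  0.3   0.81 -0.71]
foot force tool yz [-0.2  3.9] Fz 5.8 Mz 0.242
```

Emit:
drive_tool --deltas '[[[2.5,0,0],[0.012,-0.01,0.005],1],[[2.5,0,0],[0.012,-0.01,0.005],1],[[0,0,0],[0,0,0],1],[[0,0,0],[0,0,0],1]]'

```text
clock: 17.12
tool_pos: [0.5714, -0.0448, 0.2363]
eef_rot: [0.609, 0.359, -0.608, 0.361]
contact_force: [-1.5, -1.5, 5.0]
opening: 0.157
```

```bash
python3 - <<'E'
from h import *
foot()
for i in range(4): r.snapshot("wrist");print(r.get_state()["moment"][2])
E
```

```text
t17.12 pos [ 0.5714 -0.0448  0.2363] F [-1.5 -1.5  5. ] M [-0.37  0.23  0.35] op0.157 
 [[0.002, 0.876, -0.482], [-0.001, -0.482, -0.876], [-1.0, 0.002, -0.0]] q [ 0.2   0.65 -0.33  1.74  0.28  0.8  -0.78]
foot force tool yz [-0.2  3.9] Fz 5.0 Mz 0.355
0.3840816891059918
0.3463100864877431
0.37029792478601287
0.36192266222622804
```

Emit:
drive_tool --deltas '[[[1.5,0,0],[0.005,0,0],1],[[0,0,0],[0,0,0],1],[[0,0,0],[0,0,0],1],[[0,0,0],[0,0,0],1],[[0,0,0],[0,0,0],1]]'

```text
clock: 17.73
tool_pos: [0.5714, -0.0448, 0.2362]
eef_rot: [0.614, 0.351, -0.613, 0.353]
contact_force: [-1.4, -1.8, 5.1]
opening: 0.155
```

```bash
python3 - <<'E'
from h import *
foot()
for i in range(4): r.snapshot("wrist");print(r.get_state()["moment"][2])
p,c,s=snap("wrist","w5")
a=cv2.imread("pics/w5.png");cv2.imwrite("pics/w5c.png",a)
E
```

```text
t17.73 pos [ 0.5714 -0.0448  0.2362] F [-1.4 -1.8  5.1] M [-0.38  0.24  0.41] op0.155 
 [[0.002, 0.863, -0.504], [-0.001, -0.504, -0.863], [-1.0, 0.002, -0.0]] q [ 0.19  0.65 -0.33  1.74  0.28  0.8  -0.8 ]
foot force tool yz [-0.1  4. ] Fz 5.1 Mz 0.409
0.428182826946189
0.3769452356409102
0.3916258142920616
0.4157046847656827
```

View pics/w5c.png

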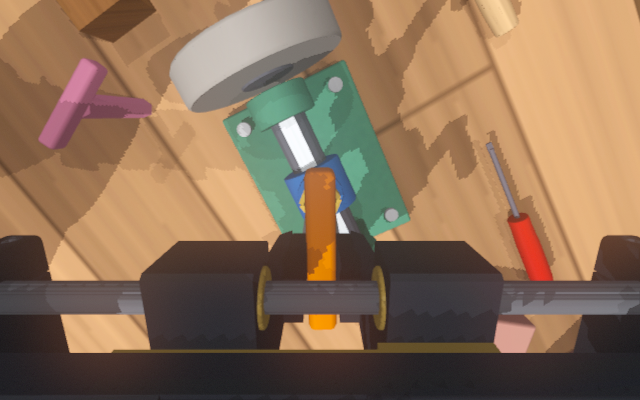

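Emit:
drive_tool --deltas '[[[0,0,0],[0,0,0],2.5],[[0,0,0],[0,0,0],4],[[0,0,0],[0,0,0],5],[[0,0,0],[0,0,0],5],[[0,0,0],[0,0,0],5],[[0,0,0],[-0.5,0,0],5],[[0,0,0],[-2,0,0],5],[[0,0,0],[-3,0,0],5],[[0,0,0],[-3,0,0],5],[[0,0,0],[-1,0,0],5],[[0,0,0],[0,0,0],5]]' --force 5

```text
clock: 18.9
tool_pos: [0.5723, -0.0443, 0.3331]
eef_rot: [0.615, 0.351, -0.612, 0.352]
contact_force: [0.9, 1.0, 0.2]
opening: 0.567
```

Emit:
drive_tool --deltas '[[[0,0,0],[0,0,2],5],[[0,0,0],[0,0,2.5],5],[[0,0,0],[0,0,2.5],5],[[0,0,0],[0,0,0],5],[[0,0,0],[0,0,0],5]]'

```text
clock: 19.32
tool_pos: [0.534, -0.1065, 0.3288]
eef_rot: [-0.613, -0.351, 0.615, -0.35]
contact_force: [-0.4, 0.3, -0.5]
opening: 0.567
```

```bash
python3 - <<'E'
from h import *
st()
p,c,s=snap("wrist","w6");snap("scene","s6");snap("top","t6")
a=cv2.imread("pics/w6.png")[:260]
b=cv2.resize(cv2.imread("pics/s6.png")[150:290,180:420],(640,373),interpolation=cv2.INTER_CUBIC)[:335]
cv2.imwrite("pics/m6.png",np.vstack([a,b]))
for z in(.122,.23,.242):print(z,proj(c,[.5705,-.0425,z]))
E
```

```text
t19.32 pos [ 0.534  -0.1065  0.3288] F [-0.4  0.3 -0.5] M [-0.05 -0.08  0.02] op0.567 
 [[-0.003, 0.861, -0.508], [-0.0, -0.508, -0.861], [-1.0, -0.003, 0.002]] q [ 0.34  0.5  -0.36  1.69  0.21  0.98 -0.63]
0.122 (np.float64(321.4072332007089), np.float64(107.35178135531955))
0.23 (np.float64(320.9187858582751), np.float64(103.91945082379503))
0.242 (np.float64(320.8348117854568), np.float64(103.3293631133063))
```

View pics/m6.png

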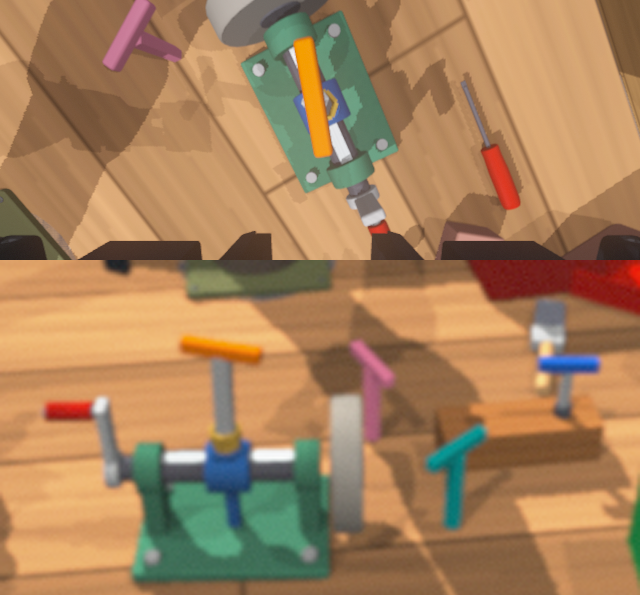

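```bash
python3 - <<'E'
from h import *
s=r.get_state();p=r.snapshot("wrist");c=cam(p,s);M=R.from_quat(s["eef_rot"]).as_matrix()
h=cv2.cvtColor(p["color"],cv2.COLOR_RGB2HSV)[:230]
m=((h[...,0]>=9)&(h[...,0]<=18)&(h[...,1]>215)&(h[...,2]>110)).astype(np.uint8)
n,l,sta,cen=cv2.connectedComponentsWithStats(m);i=1+sta[1:,4].argmax()
rc=cv2.minAreaRect(np.argwhere(l==i)[:,::-1].astype(np.float32));print(sta[i],rc)
B=onz(c,*rc[0],.239);S=onz(c,322,104,.141)
print("bar",B,"tilt vs socket est(.5715,-.0430)",(B[:2]-[.5715,-.0430])/.108,"rim guess",S)
ps=r.snapshot("scene");pt=r.snapshot("top");cs=cam(ps);ct=cam(pt)
for nm,q,bx in(("s",ps,(230,160,300,200)),("t",pt,(320,160,390,215))):
    x0,y0,x1,y1=bx;h=cv2.cvtColor(q["color"],cv2.COLOR_RGB2HSV)[y0:y1,x0:x1]
    m=(h[...,0]>=9)&(h[...,0]<=17)&(h[...,1]>200)&(h[...,2]>120);w=np.argwhere(m)[:,::-1]+[x0,y0];print(nm,len(w),w.mean(0))
    if nm=="s":a=w.mean(0)
    else:b=w.mean(0)
print("tri",tri((cs,*a),(ct,*b)), "tri3",tri((cs,*a),(ct,*b),(c,*rc[0])))
print("vertical in scene:",[proj(cs,[.5715,-.043,z]) for z in(.144,.232)],"seen mouth",(180+225/2.667,150+(437-260)/2.667))
im=p["color"][20:190,230:410,::-1];cv2.imwrite("pics/w7.png",cv2.resize(im,None,fx=3.5,fy=3.5,interpolation=cv2.INTER_CUBIC))
E
```

```text
[ 295   44   36  118 1164] ((313.4569091796875, 102.87706756591797), (117.5400619506836, 19.018871307373047), 80.13418579101562)
bar [ 0.56790633 -0.03637284  0.239     ] tilt vs socket est(.5715,-.0430) [-0.03327469  0.06136256] rim guess [ 0.57430178 -0.03708082  0.141     ]
s 129 [262.59689922 183.94573643]
t 13 [354.84615385 183.76923077]
tri [ 0.56803146 -0.03732601  0.22954491] tri3 [ 0.56797746 -0.03686317  0.22964232]
vertical in scene: [(np.float64(263.7787311005971), np.float64(211.6278953752088)), (np.float64(260.81418402205423), np.float64(184.0810901727625))] seen mouth (264.36445444319463, 216.36670416197975)
```

View pics/w7.png

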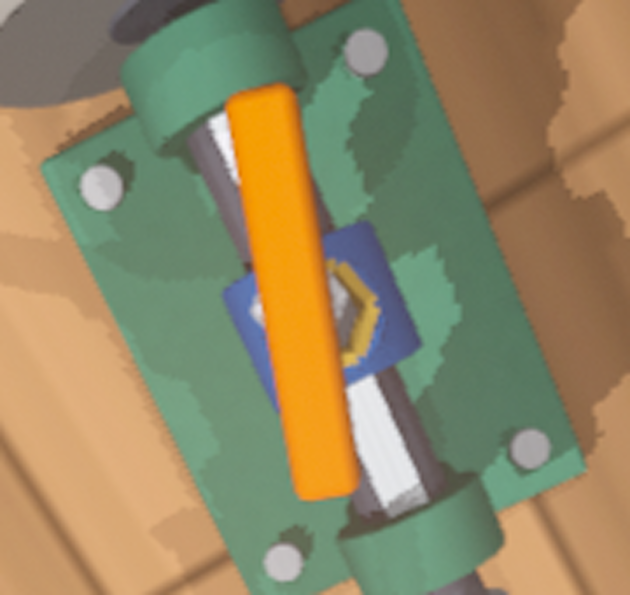

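```bash
python3 -c "
from plant import r
print(r.finish_job())"
```

```text
the job is handed in; nothing more can be done
None
```

I finished the job and handed it in at about 19.5 s. The hand-in gives no verdict, so what follows is my own measurement.

- **Crank:** I gripped the red handle and turned it through about 0.6 rad until it stood upright. The close-up put it within about 1 mm (0.015 rad) of upright, with the flat facing the screw. The last scene picture still shows it upright.
- **Seating the key:** I took the orange key from the rack, lined it up with the socket's hexagon and lowered it gently. It touched the socket floor about 18 mm down, at the expected height. The vertical force never rose above about 7 N in the readings.
- **Tightening:** I turned the key about 61° clockwise. The torque began to rise at about 50°, and I stopped with about 0.40 N m held. The reading scatters by ±0.025 N m, so this is within the 0.3–0.45 N m target. I could not measure the force on the screw's point directly.
- **Release:** The gripper is open and clear of everything, and the force reading is back to about zero. The key stands in the socket with its bar at the height expected for a fully seated key.
- **Least certain point:** After I let go, the key leaned by about 0.07 rad. That is about what the clearance in the socket allows and is under the 0.12 limit, but my estimate is only good to 0.02–0.03 rad.
- **Everything else:** In the last scene crop the blue key still stands in the rack and the pink and turquoise keys still stand. I did not measure the other objects again.

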